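Clip the storage canister shut

TASK

Close the draw latch on the front of the clear canister with the blue lid: flip the wire loop up and over so that its bar lies behind the upturned lip of the keeper on the lid, then swing the red-ended lever down until it snaps over centre and lies fully home against the canister, with the lid clamped down. Leave the things standing round it where they are.

Things in the scene. Friction and masses are not known exactly. Their poses are not given: they have to be found in the camera images.
- canister: Clear round canister, 114 mm across, 166 mm high, on a black rubber foot; it does not move when pushed. Origin: centre of its underside; z up. The latch is on its front, which faces along its own -x ('outwards' below; +x is inwards), in the plane y = 0. The blue lid is 120 mm across, its top 184 mm above the underside when clamped.
- canister_lid (a joint): Height of the blue lid, m: about 0.004 while it rests loose on its springy seal, about 0 when the latch clamps it. The seal pushes back with about 35 N when clamped. The lid can neither be lifted off nor turned.
- keeper_seat (a point): Keeper on the lid's front: mid top of its flat seat, 68.5 mm outwards of the canister's axis, 168 mm up (172 with the lid loose); axes as the canister's. Seat 26 mm wide in y. Lip: 6 mm above the seat, inner face 6.5 and outer face 10.5 mm outwards of here. Back plate: 6 mm inwards of here, 26 mm above the seat. The bar (5 mm) must lie on the seat between lip and plate.
- latch_pivot (a point): Fixed point on the canister's front, on the hinge axis of the lever: 75 mm outwards of the canister's axis, 105 mm above its underside. The axis lies level, along the canister's y.
- lever (a joint): Lever angle, rad: 0 home (hanging down along the canister's front), growing as it swings outwards and up; stop at 2.0. Starts at 1.75 to 1.95: outwards, 10 to 22 degrees above level. Stays where left (friction 0.08 N m). With the loop hooked it stiffens below about 1.0, passes dead centre near 0.3, then snaps home and holds itself; 5 to 10 N at its end is enough.
- lever_end (a point): On the lever's red end, 55 mm from its hinge axis. The lever is a steel strip 24 mm wide, 5 mm thick; its red end is 30 mm wide, 9 mm thick, from 42 to 64 mm off the axis. Press on its upper side, which becomes the outer side as it swings down. Axes as the canister's at lever angle 0; they turn with it.
- loop (a joint): Wire loop's angle to the lever, rad: lever + loop = its lean from upright, + inwards, - outwards. Starts flopped outwards at its stop, -2.7. Swings freely on a pin 18 mm from the lever's hinge axis, at lever angle - 0.2 about it. Once past upright it falls inwards, its bar over the seat against the back plate; with the lever at 1.75 or more the bar clears the lip by about 5 mm.
- loop_bar (a point): Middle of the loop's cross bar: steel wire 5 mm thick, 38 mm long across y, 83 mm from the loop's pin. The two side wires run from the ends of the bar to the pin, outside the 26 mm wide keeper and outside the lever.
- loop_tab (a point): Centre of the red tab on the loop, 20 mm beyond the bar: 26 mm wide across y, 28 mm long, 8 mm thick; it leans 0.35 rad more outwards than the loop. Push it from its outer side or pinch it to move the loop.
- red_spice: Spice jar with a red cap, 45 mm in diameter, 106 mm high, standing loose; origin at the centre of its underside. Leave alone.
- honey_jar: Low honey jar with a green lid, 68 by 74 mm, 84 mm high, standing loose; origin at the centre of its underside. Leave alone.

How it is judged:
By the outcome, as a careful person would: the job done as asked, in the order asked, and still so for the second after the job is handed in, with the robot touching nothing.
It also fails if it takes over 43 s, if anything falls off the work surface, if the arm or the gripper's body presses on something with over 40 N, if the wrist force passes 120 N, or if a joint passes its speed limit or range.

ROBOT

A 6-joint arm with a two-finger parallel gripper is mounted at the origin on a cart in front of the work surface, level with it; the furniture and walls round the work are solid. World frame = base frame: x ahead of the robot, y to its left, z up, the work surface at z = 0. Lengths are in m, angles in rad, forces in N, time in s.
With the tool pointing down it reaches from about 0.275 to 1 m from the base axis. Payload 8.4 kg.
Tool frame: the origin (TCP) lies on the centre line of the jaws, within the pads' length; the fingertips stand 17 mm ahead of it and the grasp point (between the pads) lies 2 mm behind it (bot.tcp_to_tips is the z of the fingertips in the tool frame, in m); z points along the fingers, y is the line along which they close (so a half turn about z gives the same grasp; the last joint's range is limited). The gripper opens to 85 mm and grips with 20 to 120 N. Pads are 22 mm wide; open, the fingers measure 114 mm over their backs; the gripper's body (76 mm by 85 mm) begins 54 mm behind the grasp point. The pads swing forward as they close: fully open they stand 13 mm farther back than shut.
Start: joints at [1.183, 0.353, 1.633, -0, 1.155, -0.002], TCP at [0.235, 0.579, 0.248] pointing down, gripper open.
Joint ranges: [-2.63, 2.63], [-0.92, 2.1], [0.06, 2.66], [-1.3, 4.44], [0, 2.69], [-3.02, 3.02]. Speed limits (rad/s): [2.22, 2.22, 2.79, 3.14, 3.14, 3.14].

INTERFACE

Orientations are given as a unit quaternion [x, y, z, w].
In Python, from workcell import bot, hand, kinematics, get_obs, vision, hand_in gives the robot as it stands. The module is installed in compiled form; this text tells all that it offers. Calls block until the motion is done:
- bot.reach(position, orientation): joint-space move of the TCP to a pose.
- bot.servo_line(position, ori=None, velocity=0.15): straight line of the TCP; ori=None keeps the orientation; velocity is the mean speed in m/s.
- bot.goto_joints(angles): joint-space move.
- hand.move_gripper(opening, strength=None): finger opening in m; strength is the grip in N (None keeps the last); returns when the fingers have stopped.
- bot.dwell(seconds).
- kinematics.solve_ik(position, orientation): joint angles nearest the present ones, or None.
- get_obs(): the state.
- vision.read_camera(name): name is "side" or "top"; returns a dict with "frame" (400x640x3 uint8, red, green, blue), "intrinsics" (3x3 intrinsics, pixels), "dist" ([k1, k2, p1, p2, k3] as OpenCV has them; the pictures are not rectified), "view" (4x4, takes a point from world to camera coordinates). Camera axes: x right, y down, z forward; pixel columns grow to the right and rows downward; lengths in m; the calibration is good to about 2 mm. A picture is of the moment at which its call begins. There is no depth.
A pose or a line that the arm cannot do raises bot.IKError and nothing moves.
- hand_in(): hands the job in; it is judged then, once.
The state is a dict: "time_s": time; "joint_pos": joint angles; "joint_vel": joint speeds; "joint_efforts": joint torques, N m; "position": TCP position; "orientation": TCP orientation; "wrist_force": force on the tool from outside, world axes, zero at the start; "ft_torque": the same for the moment, N m; "gripper_width": finger opening in m; "grip_force": force on a finger pad.
Only numpy, scipy, OpenCV 4.12 (cv2) and the standard library are available. Lean on these libraries where they do the work, as an engineer would, in place of code of your own. Each camera call takes 0.05 s, during which the arm holds its last target. There are 200 camera calls.

## Working session

There is one attempt and no reset: what is moved stays moved. The work goes in short steps, each a Python script; the robot and the scene stay as the last script left them, time stands still between calls to the robot, and variables do not carry over. Pictures are saved under pics/ and viewed, at most 10 in all, crops included, and the job is handed in when it is done.

```bash
mkdir -p pics; python3 - <<'E'
from workcell import *
import cv2,numpy as np
for n in("side","top"):
    c=vision.read_camera(n); cv2.imwrite(f"pics/{n}0.png",c["frame"][:,:,::-1])
    np.savez(f"{n}0.npz",**c)
    v=np.array(c["view"]);print(n,np.round(-v[:3,:3].T@v[:3,3],3),np.round(v[2,:3],2),np.array(c["intrinsics"])[0,0],np.round(c["dist"],3))
o=get_obs();print(o["time_s"],o["orientation"],o["wrist_force"])
E
```

```text
side [0.447 0.361 0.731] [ 0.2  -0.71 -0.68] 402.9254678394879 [-0.03  0.    0.    0.    0.  ]
top [ 0.495 -0.232  1.036] [ 0.14 -0.02 -0.99] 461.26061123479803 [-0.02  0.    0.    0.    0.  ]
0.1 [ 1.91721696e-01  9.81449130e-01 -6.16803363e-04 -1.23303776e-04] [0.36309465 0.56455186 0.33674803]
```

View pics/side0.png

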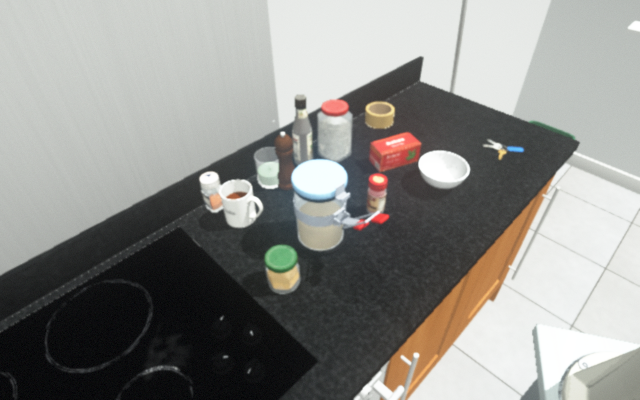

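View pics/top0.png

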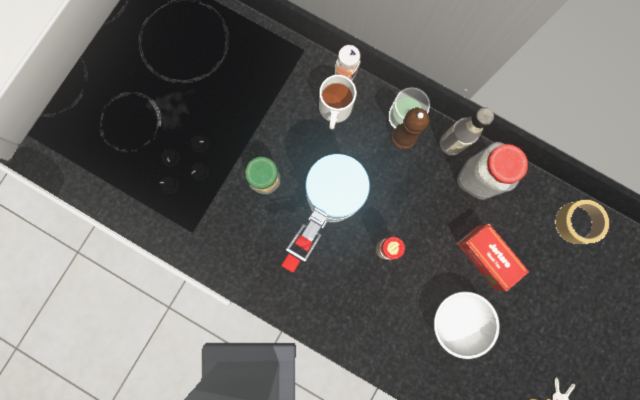

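The side view shows the lid near (320,180) and the red latch parts near (362,224) and (381,217). In the top view the lid is near (337,187), the lever end near (304,243) and the loop tab near (291,262). The spice jar is at (392,248) and the honey jar at (263,175).

```bash
cat > h.py <<'E'
import numpy as np,cv2
def load(n): return dict(np.load(f"{n}0.npz"))
def ray(c,uv):
    v=np.array(c["view"]);p=cv2.undistortPoints(np.array([[uv]],float),np.array(c["intrinsics"]),np.array(c["dist"]))[0,0]
    R=v[:3,:3];d=R.T@np.array([p[0],p[1],1]);return -R.T@v[:3,3],d/np.linalg.norm(d)
def onz(c,uv,z):
    o,d=ray(c,uv);return o+d*(z-o[2])/d[2]
def tri(c1,u1,c2,u2):
    o1,d1=ray(c1,u1);o2,d2=ray(c2,u2);A=np.c_[d1,-d2];s=np.linalg.lstsq(A,o2-o1,rcond=None)[0]
    p,q=o1+s[0]*d1,o2+s[1]*d2;return (p+q)/2,np.linalg.norm(p-q)
def blobs(c,kind,roi,amin=8):
    h=cv2.cvtColor(np.array(c["frame"]),cv2.COLOR_RGB2HSV).astype(int);H,S,V=h[...,0],h[...,1],h[...,2]
    m={"red":((H<8)|(H>172))&(S>170)&(V>90),"blue":(H>85)&(H<110)&(S>35)&(V>140),"green":(H>45)&(H<85)&(S>90)}[kind]
    k=np.zeros_like(m);x0,y0,x1,y1=roi;k[y0:y1,x0:x1]=1;m=(m&k).astype(np.uint8)
    n,l,st,ce=cv2.connectedComponentsWithStats(m);return [(l==i,st[i],ce[i]) for i in range(1,n) if st[i,4]>=amin]
E
python3 - <<'E'
from h import *
s,t=load("side"),load("top")
for c,n,roi in((s,"side",(280,150,400,300)),(t,"top",(240,150,410,290))):
    for k in("red","blue","green"):
        for m,st,ce in blobs(c,k,roi,15):
            cn=max(cv2.findContours(m.astype(np.uint8),0,1)[0],key=len);print(n,k,st,ce.round(1),[np.round(x,1) for x in cv2.minAreaRect(cn)])
            if k=="blue" and st[4]>300:
                hull=cv2.convexHull(cn)[:,0]; P=np.array([onz(c,p,.187)[:2] for p in hull]); print("lid circle",cv2.minEnclosingCircle(P.astype(np.float32)),P.min(0),P.max(0))
a=cv2.resize(t["frame"][150:290,240:410],None,fx=4,fy=4,interpolation=2);cv2.imwrite("pics/tc.png",a[:,:,::-1])
a=cv2.resize(s["frame"][150:260,280:420],None,fx=5,fy=5,interpolation=2);cv2.imwrite("pics/sc.png",a[:,:,::-1])
E
```

```text
side red [373 214  16   9  84] [380.6 218.2] [array([380.7, 218.2]), array([ 7.8, 14.7]), np.float64(56.3)]
side blue [291 158  57  42 381] [316.9 185.6] [array([319. , 178.5]), array([56., 41.]), np.float64(0.0)]
lid circle ((0.6306639909744263, -0.2762877643108368), 0.06958246976137161) [ 0.56928437 -0.34556932] [ 0.69257845 -0.20692159]
side green [280 248  12  18 174] [284.7 256.5] [array([285.5, 256.5]), array([17., 11.]), np.float64(90.0)]
side green [280 248  17  24 100] [289.7 263.3] [array([289.8, 261.5]), array([10.1, 26.4]), np.float64(31.0)]
top red [296 236  14  15 105] [302.5 242.6] [array([303.4, 242.9]), array([14.4,  8.9]), np.float64(33.7)]
top red [383 238  21  20 124] [394.2 247.3] [array([393.8, 247.3]), array([19.8, 19.1]), np.float64(45.0)]
top red [282 254  18  18 192] [290.4 262.8] [array([290.4, 262.8]), array([13.5, 14.1]), np.float64(31.0)]
top blue [306 154  64  60 216] [336.5 183.3] [array([337.5, 183.5]), array([59., 63.]), np.float64(90.0)]
top blue [327 213  25   4  31] [338.7 215.3] [array([339.1, 214.9]), array([ 2.7, 24. ]), np.float64(87.6)]
top green [254 162  12   8  45] [259.6 165.5] [array([259.5, 166. ]), array([6.7, 9.8]), np.float64(63.4)]
top green [251 168  21  15 113] [261.8 174.9] [array([261.3, 175.5]), array([12.3, 20.4]), np.float64(80.5)]
```

View pics/tc.png

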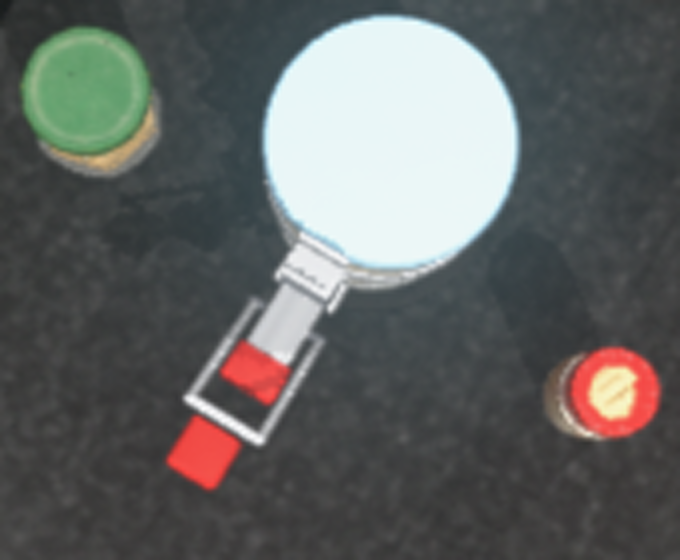

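View pics/sc.png

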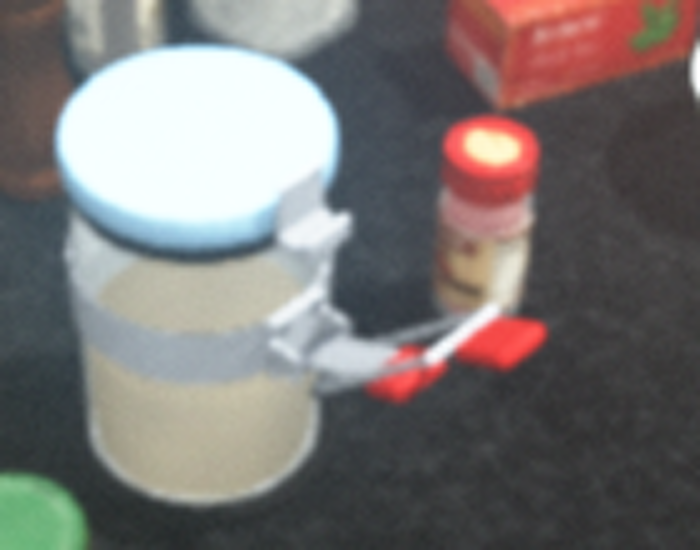

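The crops show the lid circle centred at (337.7,185.2) in the top view. In the side view the lever's red end is near (361,224) and the tab is at (380.6,218). The loop is flopped outwards over the lever.

```bash
python3 - <<'E'
from h import *
from workcell import kinematics
from scipy.spatial.transform import Rotation as R
s,t=load("side"),load("top")
h=cv2.cvtColor(t["frame"],cv2.COLOR_RGB2HSV);m=np.zeros((400,640),np.uint8);m[145:225,295:380]=((h[...,2]>190)&(h[...,0]>80)&(h[...,0]<115))[145:225,295:380]
cn=max(cv2.findContours(m,0,1)[0],key=len)[:,0]
P=np.array([onz(t,p,.188)[:2] for p in cn])
A=np.c_[2*P,np.ones(len(P))]
for _ in range(4):
    x=np.linalg.lstsq(A,(P**2).sum(1),rcond=None)[0];r=np.sqrt(x[2]+x[:2]@x[:2]);e=np.linalg.norm(P-x[:2],axis=1)-r
    k=abs(e)<.003;P,A=P[k],A[k]
C=x[:2];print("lid",C,r,len(P))
# direction from two views
tab,e1=tri(t,(290.4,262.8),s,(380.6,218.2));lev,e2=tri(t,(303.4,242.9),s,(361,224.4))
kp=onz(t,(240+308/4,150+277/4),.175)
for n,p in(("tab",tab),("lev",lev),("keeper",kp)):
    d=p[:2]-C;print(n,p.round(4),"dist",np.linalg.norm(d).round(4),"yaw",np.degrees(np.arctan2(d[1],d[0])).round(2))
print(e1,e2)
print("spice",onz(t,(392.5,248),.106),"honey",onz(t,(261.5,173),.084))
E
```

```text
lid [ 0.62921985 -0.28348113] 0.05993932518578926 87
tab [ 0.4869 -0.1986  0.1752] dist 0.1657 yaw 149.19
lev [ 0.5262 -0.2218  0.1244] dist 0.1201 yaw 149.08
keeper [ 0.5682 -0.2477  0.175 ] dist 0.0708 yaw 149.59
0.001253554879381297 0.0007746294756641893
spice [ 0.51630282 -0.40074776  0.106     ] honey [ 0.67273588 -0.13307295  0.084     ]
```

```bash
cat > g.py <<'E'
import numpy as np
from scipy.spatial.transform import Rotation as Ro
C=np.array([.6292,-.2835]);yaw=np.radians(149.2);out=np.array([np.cos(yaw),np.sin(yaw)])
PIV=np.array([.075,.105])
def quat(th,flip=1):
    inn=np.r_[-out,0];z=np.cos(th)*inn-np.sin(th)*np.array([0,0,1.]);y=flip*np.cross([0,0,1.],inn);x=np.cross(y,z)
    return Ro.from_matrix(np.c_[x,y,z]).as_quat()
def tcp(uz,th):  # uz: centre of the last 22 mm of the closed fingers -> TCP
    uz=np.asarray(uz)-.006*np.array([-np.cos(th),-np.sin(th)])
    return np.r_[C+out*uz[0],uz[1]]
def sup(n,th):  # half extent of that 22 mm square along n
    return .011*(abs(n@[np.cos(th),np.sin(th)])+abs(n@[-np.sin(th),np.cos(th)]))
def loop_uz(a,L,gap,th):
    pin=PIV+.018*np.array([np.sin(a-.2),-np.cos(a-.2)]);d=lambda p:np.array([-np.sin(p),np.cos(p)])
    ps=L-.35;n=np.array([np.cos(ps),np.sin(ps)]);return pin+.083*d(L)+.020*d(ps)+n*(.004+gap+sup(n,th))
def lev_uz(a,gap,th,r=.053):
    n=np.array([np.cos(a),np.sin(a)]);return PIV+r*np.array([np.sin(a),-np.cos(a)])+n*(.0045+gap+sup(n,th))
E
python3 - <<'E'
from g import *
from workcell import kinematics
for th in(0,.2,.4,.6):
  for f in(1,-1):
    r=[]
    for uz in((.26,.16),loop_uz(1.93,-.77,.006,th),loop_uz(1.93,.2,0,th),(.2,.22),lev_uz(1.93,.01,th),lev_uz(1,0,th),lev_uz(0,0,th)):
        q=kinematics.solve_ik(tcp(uz,th),quat(th,f));r.append(None if q is None else np.round(q,2).tolist())
    print(th,f,*r,sep="\n ")
E
```

```text
0
 1
 None
 [-0.12, 1.14, 2.59, 3.63, 2.11, 1.84]
 [-0.25, 0.82, 2.5, 3.44, 1.74, 1.62]
 None
 [-0.23, 1.02, 2.49, 3.47, 1.92, 1.69]
 [-0.21, 1.21, 2.45, 3.52, 2.06, 1.75]
 [-0.25, 1.25, 2.33, 3.45, 1.99, 1.7]
0
 -1
 None
 [-0.12, 1.14, 2.59, 3.63, 2.11, -1.31]
 [-0.25, 0.82, 2.5, 3.44, 1.74, -1.52]
 None
 [-0.23, 1.02, 2.49, 3.47, 1.92, -1.45]
 [-0.21, 1.21, 2.45, 3.52, 2.06, -1.39]
 [-0.25, 1.25, 2.33, 3.45, 1.99, -1.44]
0.2
 1
 None
 [-0.14, 0.87, 2.65, 3.54, 1.72, 1.72]
 [-0.25, 0.58, 2.52, 3.43, 1.33, 1.56]
 None
 [-0.23, 0.8, 2.53, 3.44, 1.55, 1.63]
 [-0.21, 1.01, 2.51, 3.46, 1.73, 1.69]
 [-0.26, 1.08, 2.41, 3.42, 1.7, 1.66]
0.2
 -1
 None
 [-0.14, 0.87, 2.65, 3.54, 1.72, -1.42]
 [-0.25, 0.58, 2.52, 3.43, 1.33, -1.58]
 None
 [-0.23, 0.8, 2.53, 3.44, 1.55, -1.51]
 [-0.21, 1.01, 2.51, 3.46, 1.73, -1.45]
 [-0.26, 1.08, 2.41, 3.42, 1.7, -1.48]
0.4
 1
 None
 [-0.17, 0.56, 2.64, 3.5, 1.22, 1.59]
 [-0.27, 0.36, 2.48, 3.46, 0.88, 1.47]
 None
 [-0.25, 0.56, 2.52, 3.43, 1.11, 1.55]
 [-0.24, 0.77, 2.53, 3.43, 1.32, 1.62]
 [-0.27, 0.87, 2.43, 3.39, 1.33, 1.61]
0.4
 -1
 None
 [-0.17, 0.56, 2.64, 3.5, 1.22, -1.55]
 [-0.27, 0.36, 2.48, 3.46, 0.88, -1.67]
 None
 [-0.25, 0.56, 2.52, 3.43, 1.11, -1.59]
 [-0.24, 0.77, 2.53, 3.43, 1.32, -1.52]
 [-0.27, 0.87, 2.43, 3.39, 1.33, -1.53]
0.6
 1
 None
 [-0.22, 0.31, 2.57, 3.54, 0.72, 1.44]
 [-0.3, 0.22, 2.39, 3.6, 0.47, 1.3]
 [-0.19, 0.04, 2.56, 3.78, 0.49, 1.19]
 [-0.28, 0.37, 2.45, 3.49, 0.66, 1.44]
 [-0.27, 0.55, 2.48, 3.43, 0.87, 1.53]
 [-0.3, 0.68, 2.41, 3.39, 0.92, 1.55]
0.6
 -1
 None
 [-0.22, 0.31, 2.57, 3.54, 0.72, -1.7]
 [-0.3, 0.22, 2.39, 3.6, 0.47, -1.84]
 [-0.19, 0.04, 2.56, 3.78, 0.49, -1.95]
 [-0.28, 0.37, 2.45, 3.49, 0.66, -1.7]
 [-0.27, 0.55, 2.48, 3.43, 0.87, -1.61]
 [-0.3, 0.68, 2.41, 3.39, 0.92, -1.59]
```

```bash
cat >> g.py <<'E'
lat=np.array([-out[1],out[0]])*-1
TH=.5;Q=quat(TH,1)
def P(uz,l=0.,th=TH):
    p=tcp(uz,th);p[:2]+=l*lat;return p
E
python3 - <<'E'
from g import *
from workcell import *
print(lat)
s=loop_uz(1.93,-.77,.012,TH);print(s)
for p in(P((s[0],.25),.1),P(s,.1),P(s,.05),P(s),*[P(loop_uz(1.93,L,0,TH)) for L in(-.6,-.3,0,.2)],P((.17,.215)),P((.15,.2)),*[P(lev_uz(a,.0,TH)) for a in(2.1,1.5,1,.5,0,-.05)],P((.17,.06))):
    q=kinematics.solve_ik(p,Q);print(p.round(3),None if q is None else np.round(q,2))
E
```

```text
[0.51204286 0.8589599 ]
[0.18054694 0.15137611]
[ 0.521 -0.102  0.253] [0.15 0.11 2.47 4.2  0.7  1.01]
[ 0.521 -0.102  0.154] [0.15 0.44 2.51 3.91 0.93 1.42]
[ 0.495 -0.145  0.154] [-0.    0.44  2.57  3.72  0.96  1.49]
[ 0.47  -0.188  0.154] [-0.19  0.44  2.61  3.51  0.99  1.53]
[ 0.483 -0.196  0.178] [-0.21  0.34  2.58  3.52  0.86  1.48]
[ 0.501 -0.207  0.195] [-0.24  0.29  2.53  3.52  0.77  1.44]
[ 0.523 -0.22   0.206] [-0.27  0.27  2.48  3.52  0.7   1.41]
[ 0.54  -0.23   0.209] [-0.28  0.28  2.44  3.51  0.67  1.4 ]
[ 0.479 -0.194  0.218] [-0.21  0.18  2.57  3.6   0.71  1.38]
[ 0.496 -0.204  0.203] [-0.23  0.26  2.54  3.54  0.74  1.42]
[ 0.528 -0.223  0.148] [-0.27  0.47  2.48  3.44  0.89  1.51]
[ 0.514 -0.215  0.124] [-0.25  0.55  2.51  3.44  1.    1.55]
[ 0.513 -0.214  0.096] [-0.25  0.66  2.51  3.42  1.09  1.58]
[ 0.527 -0.222  0.069] [-0.27  0.74  2.47  3.4   1.13  1.59]
[ 0.544 -0.232  0.055] [-0.29  0.77  2.43  3.39  1.12  1.59]
[ 0.546 -0.234  0.054] [-0.29  0.77  2.42  3.38  1.12  1.58]
[ 0.479 -0.194  0.063] [-0.21  0.81  2.57  3.44  1.3   1.65]
```

```bash
python3 - <<'E'
from g import *
from workcell import *
import cv2
hand.move_gripper(0.0,60)
s=loop_uz(1.93,-.77,.012,TH)
bot.reach(P((s[0],.25),.1),Q);print(get_obs()["time_s"])
bot.servo_line(P(s,.1),velocity=.12)
bot.servo_line(P(s),velocity=.12)
o=get_obs();print(o["time_s"],o["gripper_width"],o["position"]-P(s),np.round(o["wrist_force"],2))
A=vision.read_camera("side")["frame"][130:270,250:430];B=vision.read_camera("top")["frame"][150:290,210:390]
im=np.vstack([cv2.resize(A,(720,560))[::1],]);cv2.imwrite("pics/a1.png",np.hstack([cv2.resize(A,(400,311)),cv2.resize(B,(400,311))])[:,:,::-1])
E
```

```text
4.3583
6.3167 -1.0478469527866603e-05 [3.38872003e-04 4.64310059e-05 4.02294594e-04] [ 0.46 -0.25 -0.27]
```

View pics/a1.png

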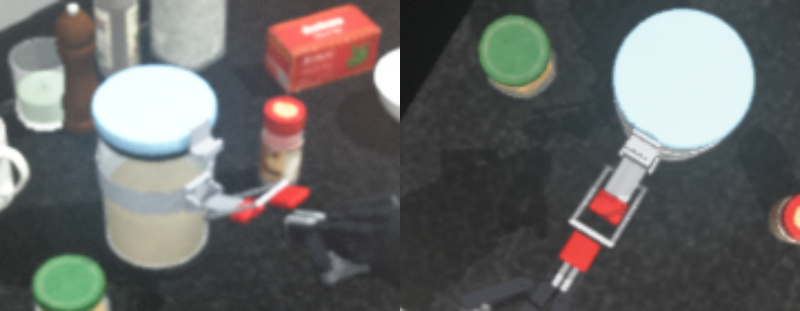

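The picture shows the closed fingertips just under and outside the tab (side view ~(305,215), top view ~(565,278)), centred on it. Next I flip the loop.

```bash
python3 - <<'E'
from g import *
from workcell import *
import cv2
for L in(-.6,-.35,-.1,.1,.25):
    bot.servo_line(P(loop_uz(1.93,L,0,TH)),velocity=.09);o=get_obs();print(L,o["time_s"],np.round(o["wrist_force"],1))
bot.servo_line(P((.17,.22)),velocity=.12)
A=vision.read_camera("side")["frame"][130:270,250:430];B=vision.read_camera("top")["frame"][150:290,210:390]
cv2.imwrite("pics/a2.png",np.hstack([cv2.resize(A,(400,311)),cv2.resize(B,(400,311))])[:,:,::-1]);print(get_obs()["time_s"])
E
```

```text
-0.6 6.875 [-0.2  0.5 -0.9]
-0.35 7.275 [ 0.1 -1.  -1.1]
-0.1 7.6833 [-0.1 -0.3  1. ]
0.1 8.05 [-0.3 -0.3  0.5]
0.25 8.3667 [ 0.5 -0.1  0.8]
9.2667
```

View pics/a2.png

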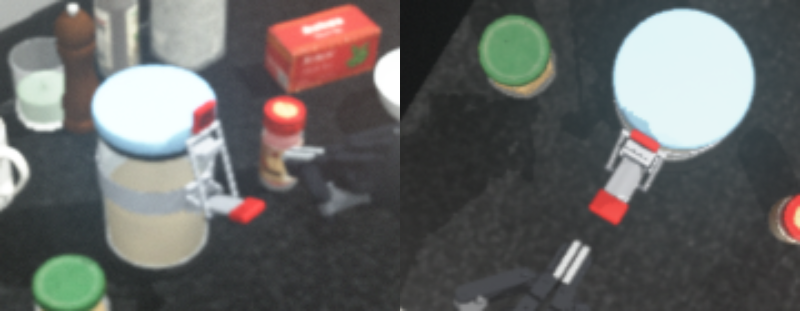

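The loop now leans in, with its tab over the lid edge (side view (204,117)) and its bar behind the lip. The lever is still up at (245,208). Next I swing the lever down.

```bash
python3 - <<'E'
from g import *
from workcell import *
import cv2
u=lev_uz(1.93,.03,TH)
bot.servo_line(P(u),velocity=.12)
for a in(1.85,1.6,1.35,1.1,.9,.7,.5,.35,.2,.1,.0,-.05):
    bot.servo_line(P(lev_uz(a,0,TH)),velocity=.07);o=get_obs();print(a,o["time_s"],np.round(o["wrist_force"],1))
A=vision.read_camera("side")["frame"][130:270,250:430]
for k in range(4):
    f=np.r_[-out,0]@(np.array(get_obs()["wrist_force"]))
    if f<-15: break
    bot.servo_line(P(lev_uz(-.05,-.0025*(k+1),TH)),velocity=.03);print("press",k,np.round(get_obs()["wrist_force"],1))
bot.servo_line(P((.16,.06)),velocity=.1)
B=vision.read_camera("side")["frame"][130:270,250:430]
cv2.imwrite("pics/a3.png",np.hstack([cv2.resize(A,(400,311)),cv2.resize(B,(400,311))])[:,:,::-1]);print(get_obs()["time_s"])
E
```

```text
1.85 10.725 [-0.3 -0.5 -0.1]
1.6 11.05 [ 0.2 -0.3 -1. ]
1.35 11.3917 [-1.2  0.2 -0.1]
1.1 11.75 [-0.1  0.8 -0.8]
0.9 12.075 [0.  0.  0.9]
0.7 12.4083 [0.4 0.2 0.9]
0.5 12.7417 [-0.5  0.  -0.7]
0.35 12.9917 [-0.6  0.3  0.1]
0.2 13.2417 [ 0.8 -0.3  0.2]
0.1 13.4917 [0.5 0.1 0.3]
0.0 13.7417 [ 0.1  0.8 -0.3]
-0.05 13.9917 [ 0.2 -0.6 -0.2]
press 0 [-6.   4.3  2.5]
press 1 [-15.6  10.9   9.9]
15.475
```

View pics/a3.png

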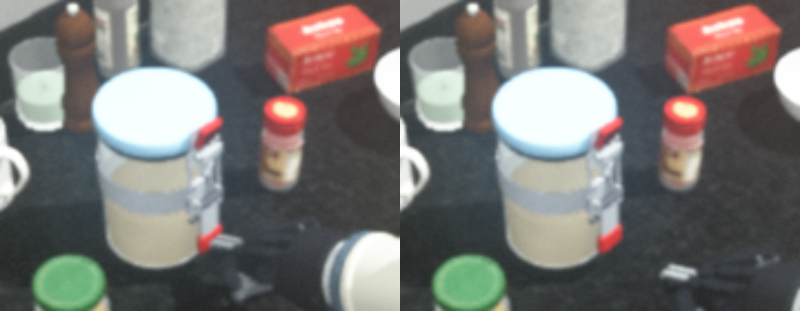

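The lever hangs down at (609,238) and the lid seems lower. I'll check the hook and clamping up close and by numbers.

```bash
python3 - <<'E'
from h import *
from g import C,out
from workcell import *
s0,t0=load("side"),load("top")
s,t=vision.read_camera("side"),vision.read_camera("top")
def edge(c,roi):
    g=cv2.cvtColor(np.array(c["frame"]),cv2.COLOR_RGB2GRAY).astype(float)[roi[1]:roi[3],roi[0]:roi[2]];g=cv2.resize(g,None,fx=1,fy=10,interpolation=1);return np.argmax(np.diff(g,axis=0),axis=0)/10+roi[1]
print("lid rear edge rows",edge(s0,(310,152,330,172)).mean(),edge(s,(310,152,330,172)).mean())
def px(c,p):
    v=np.array(c["view"]);return cv2.projectPoints(np.array([p]),cv2.Rodrigues(v[:3,:3])[0],v[:3,3],np.array(c["intrinsics"]),np.array(c["dist"]))[0][0,0].round(1)
rear=np.r_[C,0]+.06*np.array([.2,-.98,0])
print("expected shift",px(s,rear+[0,0,.188]),px(s,rear+[0,0,.184]))
for n,c in(("side",s),("top",t)):
    for m,st,ce in blobs(c,"red",(325,170,375,260) if n=="side" else (290,195,345,250),6): print(n,st,ce.round(1))
W=lambda u,z:np.r_[C+out*u,z]
for z,u in((.049,.0795),(.051,.085),(.067,.09)): print("lever end at",u,z,px(s,W(u,z)))
print("bar seated",px(s,W(.0685,.1705)),"tab seated",px(s,W(.0755,.1895)))
a=cv2.resize(s["frame"][175:255,315:375],(540,600)[:2] and (450,600),interpolation=2);cv2.imwrite("pics/z.png",np.hstack([a,cv2.resize(t["frame"][200:240,295:335],(350,600)[:1]+(600,))[:, :350]])[:,:,::-1])
E
```

```text
lid rear edge rows 159.28 160.42000000000004
expected shift [322.4 158.2] [322.4 159.6]
side [341 234   8   8  28] [344.1 238.1]
top [312 214  10   8  18] [315.8 217.1]
lever end at 0.0795 0.049 [346.1 238.3]
lever end at 0.085 0.051 [347.9 239. ]
lever end at 0.09 0.067 [349.8 235.4]
bar seated [343.8 196.2] tab seated [346.5 190.9]
```

View pics/z.png

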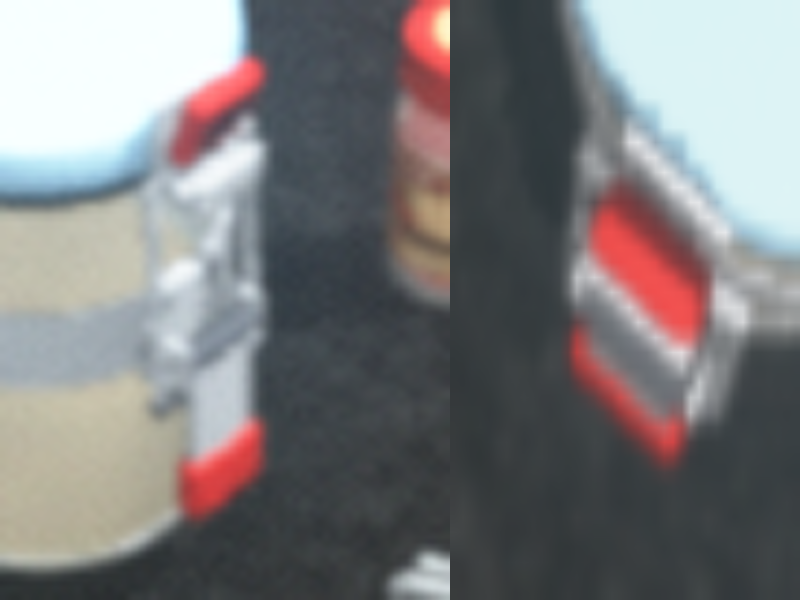

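The tab and bar sit between the back plate and the lip, the lid has dropped, and the lever lies home. The gripper is well clear, so I'm handing in.

```bash
python3 -c "
from workcell import *
print(hand_in())"
```

```text
the job is handed in; nothing more can be done
None
```

The draw latch is closed and the job is handed in: in the last pictures the bar sits behind the keeper's lip, the lever lies home against the canister, the lid has dropped by about its clamping travel, and the jars are where they stood.

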